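# Start the cure under the sliding dust cover

### The arm

A 7-joint arm with a two-finger parallel gripper is mounted at the origin on the work surface. World frame = base frame: x ahead of the robot, y to its left, z up, the work surface at z = 0. Lengths are in m, angles in rad, forces in N, time in s.
With the tool pointing down it reaches from about 0.425 to 0.875 m from the base axis. Payload 4.7 kg.
Tool frame: the origin (TCP) lies at the very end of the fingers, on their centre line; the grasp point (between the pads) lies 19 mm behind it; z points along the fingers, y is the line along which they close (so a half turn about z gives the same grasp; the last joint's range is limited). The gripper opens to 87 mm and grips with 3 to 60 N. Pads are 19 mm wide; open, the fingers measure 117 mm over their backs; the gripper's body (75 mm by 190 mm) begins 51 mm behind the grasp point.
Start: joints at [-1.162, 0.321, -0.07, 1.45, 0.023, 1.371, -0.057], TCP at [0.25, 0.6, 0.223] pointing down, gripper open.
Joint ranges: [-2.86, 2.86], [-0.3, 2.09], [-1.38, 1.24], [0.06, 2.45], [-1.56, 4.7], [0.09, 2.05], [-2.69, 2.69]. Speed limits (rad/s): [2.57, 2.57, 3.14, 3.14, 3.14, 3.14, 3.14].

### API

Orientations are given as a rotation vector (axis times angle).
In Python, from bench import ctrl, imaging, ticket gives the robot as it stands.
- The arm moves only by the tool jog_arm, never from a script. Its argument "rows" is text: rows parted by semicolons, each of 7 numbers parted by spaces: the shift along the tool's x, y, z in cm, then the turn, a rotation vector about the tool's x, y, z in rad, then the closure, from -1 (fully open) to 1 (shut), so that 0 is half open. A call has 1 to 5 rows; each row shifts and turns the commanded pose from where the row before left it, along the tool's axes as they then stand; what a row does not reach is not made up. A row lasts 1/8 s, in which the tool goes at most 62.5 mm and 10.7 degrees, less where a joint would pass 70% of its speed; a pose out of reach is approached as far as the arm can. A call with a gripper value outside its range is refused whole. The fingers move at their own pace and stop on an object; "force" is the grip in N (left out, the last holds). Time passes only in rows, so rows that do not move let the fingers close. It gives the time, the measured TCP pose, the force, the opening and the grip force at its end, in the units of the state.
- ctrl.get_state(): the state, without advancing time (a new reading comes with each control period).
- imaging.get_image(name): name is "scene" or "top"; returns a dict with "img" (480x640x3 uint8, blue, green, red), "vertical_fov" (degrees; the focal length in pixels is half the picture's height over the tangent of half this angle, whatever the lens; pixels are square), "cx", "cy" (the principal point, pixels), "k1" (the pictures are not rectified: a ray, as slopes to the right and down, at radius r is drawn at 1 + k1 r^2 times it, then the intrinsics apply), "origin" and "orientation" of the camera in the world. Camera axes: x right, y down, z forward; pixel columns grow to the right and rows downward; lengths in m; the calibration is good to about 2 mm. A picture is of the moment at which its call begins. There is no depth.
- ticket.close_job(): hands the job in; it is judged then, once.
The state is a dict: "time": time; "joint_positions": joint angles; "qd": joint speeds; "joint_torque": joint torques, N m; "position": TCP position; "tool_rot": TCP orientation; "ft_force": force on the tool from outside, world axes, zero at the start; "torque": the same for the moment, N m; "grip_width": opening from 0.0 (shut) to 1.0 (fully open); "grip_force": force on a finger pad.
Only numpy, scipy, OpenCV 4.12 (cv2) and the standard library are available. Lean on these libraries where they do the work, as an engineer would, in place of code of your own. Each camera call takes 0.05 s, during which the arm holds its last target. There are 200 camera calls.

### The job

A lens mount with fresh cement is lying on the window of the curing station. Push the celluloid dust cover on the station's sloping deck aside until the start button below it is bared, press the button right in and keep it down for a good second, then let it up and push the cover back fully home. Go by feel and gently, forcing neither the old cover nor the switch, and leave the lens mount and everything else on the counter where it is.

Things in the scene. Friction and masses are not known exactly. Their poses are not given: they have to be found in the camera images.
- station: lens curing station, a grey wedge-shaped box with dark wooden cheeks, 250 mm deep, 320 mm wide, fixed to the counter. Origin at the centre of its underside on the counter; x points to its back, y to its left (seen from the robot), z up. Its front part is the sloping deck; its back part is a flat-topped lamp house, 101 mm high, with a dark window on top.
- deck: aluminium deck of the station, 150 mm up the slope and 320 mm wide, sloping 20 degrees down towards the robot. Origin in the middle of its upper surface, 76 mm above the counter; x points up the slope, y along the cover's slide towards the cover's open side, z out of the deck, square to it. Two brass rails 8 mm high run along y at x = -52 and +52 mm, 10 mm wide each, leaving 94 mm free between them.
- well (a point): centre of the mouth of a rectangular well in the deck, at deck (0, -52, 0) mm, level with the deck's surface; the mouth measures 64 mm up the slope and 72 mm along the slide, the well is 31 mm deep. The start button stands in its middle.
- start_button (a joint): travel of the start button, a flat round steel cap 44 mm across in the middle of the well: 0 up, 0.007 m fully in, moving square into the deck. It springs back by itself; the spring takes 2 N at first and 7 N when fully in, then there is a hard stop. Unpressed, its face lies somewhere from 1 to 12 mm below the deck's surface: how deep differs each time and is not told, so it must be felt.
- dust_cover (a joint): travel of the dust cover along deck +y: 0 closed (centred over the well), 0.105 m fully open, with hard stops at both ends. It needs about 3 N to slide and stays where it is left. It may start up to 12 mm ajar.
- cover_center (a point): centre of the top of the dust cover, a thin cream celluloid hood, closed on all sides, 92 mm up the slope, 112 mm along the slide, its top 16.5 mm above the deck with rounded edges; it runs between the brass rails and has upright end faces 56 mm either side of this point along deck y, to push against. It is too wide to be gripped.
- lens_mount: rosewood plate 66 x 150 x 9 mm with two brass-rimmed lenses, lying loose on the station's window, its underside 104 mm above the counter. Origin at the centre of its underside.
- focusing_slide: lacquered cross-shaped slide, 190 x 90 x 36 mm, loose on the counter to the right of the station. Origin at the centre of its underside, x along its bar.
- eye_hood: celluloid viewer hood, a box 85 x 120 x 55 mm with two eye openings on top, loose on the counter in front of the station on the left. Origin at the centre of its underside.
- awl: horn-handled awl 160 mm long, 25 mm thick, lying loose in front of the station. Origin below its middle on the counter, x towards its point.
- polish_jar: amber glass jar, 64 mm across and 75 mm high, loose in front of the station on the right. Origin at the centre of its underside.
- screwdriver: screwdriver 170 mm long, lying loose to the right of the focusing slide. x towards its tip.
- tin_bin (a joint): tilt of the tin screw bin (105 x 140 x 65 mm, hung on a pivot between two uprights of a tin stand 85 mm high, standing left of the station), rad, 0 hanging level.

How it is judged:
On the way, in this order (a step that is already met when the one before it is completed fails the run):
1. the dust cover is pushed aside so that the start button is bared (at least 80 mm) (value of joint dust_cover above 0.08 m), for 0.1 s.
2. the start button is pressed right in and kept down for a good second, the cover still aside (value of joint start_button above 0.0055 m and value of joint dust_cover above 0.06 m), for 0.8 s.
3. the button is let up and the cover is pushed fully home (value of joint dust_cover below 0.003 m and value of joint start_button below 0.001 m), for 0.1 s.
At the end, for the whole second after the job is handed in: The dust cover is fully home (within 3 mm), the start button is up (within 1 mm) and the lens mount lies where it lay (within 10 mm) (all of step 3 and distance of lens_mount from where it was at the start of the episode below 0.01 m); the robot touches nothing.
It fails at once if the dust cover is forced (more than 35 N) (contact force between dust_cover and anything else above 35 N).
It fails at once if the switch is forced (more than 35 N) (contact force between start_button and anything else above 35 N).
It fails at once if the lens mount is shifted by more than 10 mm (distance of lens_mount from where it was at the start of the episode above 0.01 m).
It fails at once if another thing on the counter is shifted by more than 30 mm (distance of any of focusing_slide, eye_hood, awl, polish_jar, screwdriver from where it was at the start of the episode above 0.03 m).
It fails at once if the tin bin is tipped by more than 0.4 rad (value of joint tin_bin above 0.4 rad or value of joint tin_bin below -0.4 rad).
It also fails if it takes over 59 s, if anything falls off the work surface, if the arm or the gripper's body presses on something with over 40 N, if the wrist force passes 120 N, or if a joint passes its speed limit or range.

## Working session

There is one attempt and no reset: what is moved stays moved. The work goes in short steps, Python scripts to look and compute and a tool call to move; the robot and the scene stay as the last step left them, time stands still between calls to the robot, and variables do not carry over. Pictures are saved under pics/ and viewed, at most 10 in all, crops included, and the job is handed in when it is done.

Besides the shell and the picture viewer there is one more tool, called after "Call:" as name(argument=value, ...) on one line, values as JSON. jog_arm: Moves the arm, as the interface text tells. Its arguments: {"type":"object","properties":{"rows":{"type":"string"},"force":{"type":"number"}},"required":["rows"]}

```bash
mkdir -p pics && cat > h.py <<'E'
import numpy as np, cv2
from scipy.spatial.transform import Rotation as R
from bench import ctrl, imaging, ticket
def grab(n,fn):
    d=imaging.get_image(n); cv2.imwrite('pics/'+fn+'.png',d['img']); np.save('pics/'+fn+'.npy',d,allow_pickle=True); return d
def load(fn): return np.load('pics/'+fn+'.npy',allow_pickle=True).item()
def RM(o):
    o=np.array(o,float); 
    return o if o.shape==(3,3) else (R.from_rotvec(o).as_matrix() if o.size==3 else R.from_quat(o).as_matrix())
def K(d):
    f=240/np.tan(np.radians(d['vertical_fov'])/2); return np.array([[f,0,d['cx']],[0,f,d['cy']],[0,0,1]])
def ray(d,uv):
    p=cv2.undistortPoints(np.array([[uv]],float),K(d),np.array([d['k1'],0,0,0.]))[0,0]
    v=RM(d['orientation'])@np.array([p[0],p[1],1]); return np.array(d['origin']),v/np.linalg.norm(v)
def proj(d,P):
    M=RM(d['orientation']).T; P=np.atleast_2d(P).astype(float)
    return cv2.projectPoints(P,cv2.Rodrigues(M)[0],-M@np.array(d['origin'],float),K(d),np.array([d['k1'],0,0,0.]))[0][:,0]
def tri(rays):
    A=0;b=0
    for o,v in rays:
        Q=np.eye(3)-np.outer(v,v);A=A+Q;b=b+Q@o
    return np.linalg.solve(A,b)
E
python3 - <<'E'
from h import *
for n in('scene','top'):
    d=grab(n,n+'0'); print(n,{k:v for k,v in d.items() if k!='img'})
print(ctrl.get_state())
E
```

```text
scene {'vertical_fov': 52.59560416056811, 'cx': 316.87638660703215, 'cy': 247.4734690331077, 'k1': -0.049042187095152914, 'origin': array([ 0.8640475 , -0.44779462,  0.87084243]), 'orientation': array([-2.40062614, -0.78512149,  0.25503547])}
top {'vertical_fov': 42.81249007141781, 'cx': 315.7555693465977, 'cy': 230.88103823628103, 'k1': -0.20507573199037835, 'origin': array([0.43009163, 0.03518816, 1.63007709]), 'orientation': array([-2.17956329,  2.19357284, -0.1151789 ])}
{'time': 0.1, 'joint_positions': array([-1.1618765 ,  0.32176393, -0.07008936,  1.45150413,  0.02261112,
        1.37077428, -0.05686588]), 'qd': array([-4.29836707e-04, -8.18559598e-04, -5.80844182e-04, -3.53338120e-03,
       -3.79892982e-04,  1.27559963e-04,  1.87680915e-05]), 'joint_torque': array([-2.00133068e-04, -4.92568231e+01, -4.05910984e-01, -3.13400245e+01,
       -6.43238425e-02,  3.93538037e-02,  4.18901811e-05]), 'position': array([0.24988346, 0.59954574, 0.22158566]), 'tool_rot': array([-6.16012150e-01, -3.08037146e+00,  2.58676725e-03]), 'ft_force': array([-0.2206644 , -0.19647656, -0.03598203]), 'torque': array([ 0.01555724,  0.00924663, -0.00284853]), 'grip_force': 0.0, 'grip_width': 1.0025687091896511}
```

View pics/scene0.png

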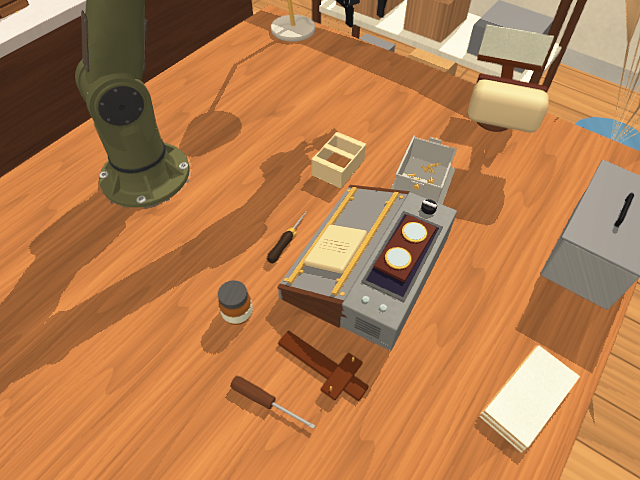

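View pics/top0.png

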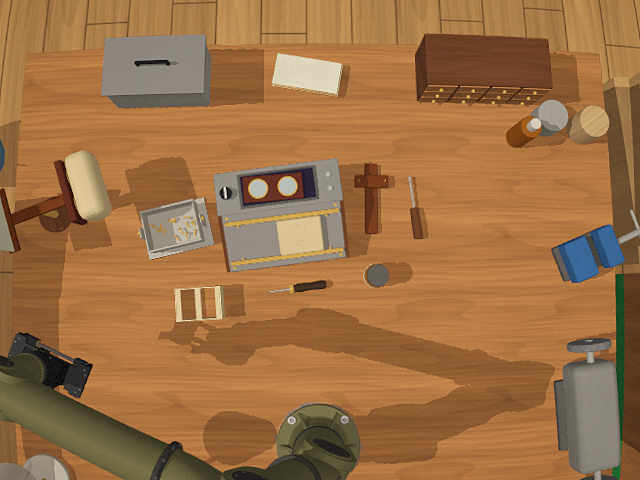

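The scene view shows the station around (370,265) with the cover near (337,248). In the top view the station is around (283,215) with the cover at about (300,237), on the right half of the deck, so it opens to the left. Next I'll enlarge both.

```bash
python3 - <<'E'
from h import *
a=load('top0')['img'][150:282,205:355]; cv2.imwrite('pics/ct.png',cv2.resize(a,None,fx=4.5,fy=4.5,interpolation=cv2.INTER_CUBIC))
a=load('scene0')['img'][180:350,270:460]; cv2.imwrite('pics/cs.png',cv2.resize(a,None,fx=3.5,fy=3.5,interpolation=cv2.INTER_CUBIC))
E
```

```text
(no output)
```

View pics/ct.png

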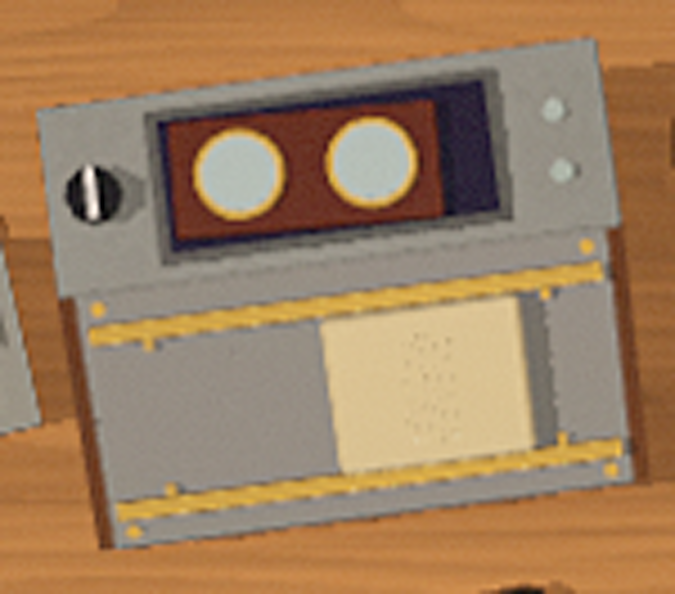

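View pics/cs.png

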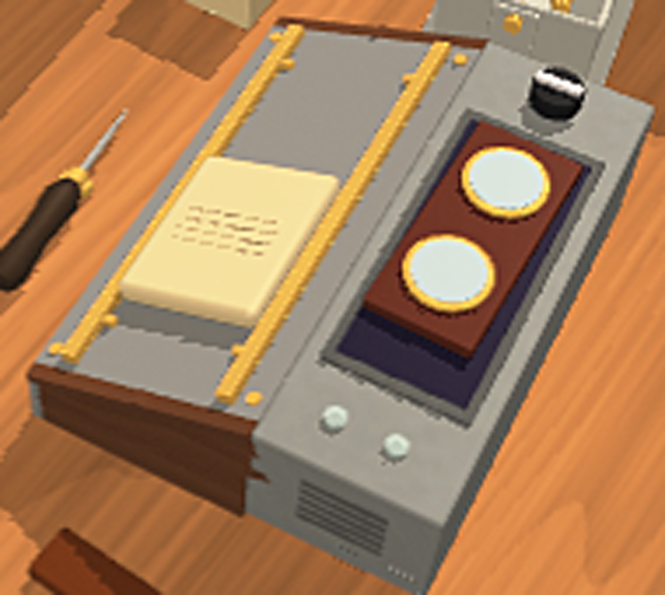

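The top crop shows the lamp house corners at (38,112), (596,40), (620,228) and (60,297), and the cover top from (322,322)/(517,297) to (343,472)/(535,447). The scene crop shows the matching corners and the cover. I'll fit the pose from both views.

```bash
cat >> h.py <<'E'
def c2t(u,v): return ((u+.5)/4.5-.5+205,(v+.5)/4.5-.5+150)
def c2s(u,v): return ((u+.5)/3.5-.5+270,(v+.5)/3.5-.5+180)
def T_station(p):
    T=np.eye(4);T[:3,:3]=R.from_euler('z',p[2]).as_matrix();T[:2,3]=p[:2];return T
D=np.eye(4);D[:3,:3]=R.from_euler('y',-20,degrees=True).as_matrix();D[:3,3]=[-.0545,0,.076]
def deck(p): return T_station(p)@D
E
python3 - <<'E'
from h import *
from scipy.optimize import least_squares
t,s=load('top0'),load('scene0')
# triangulation check of heights
for nm,a,b in [('houseBL',(38,112),(653,110)),('houseFR',(620,228),(257,437)),('houseFL',(60,297),(487,42)),('coverA upL',(322,322),(337,178)),('coverB dnL',(343,472),(210,157)),('cover upR',(517,297),(250,322)),('cover dnR',(535,447),(125,295)),('lens1',(238,174),(507,181)),('lens2',(371,161),(448,272))]:
    r=[ray(t,c2t(*a)),ray(s,c2s(*b))]; print(nm,tri(r).round(4))
pts=[('t',(38,112),[.125,.16,.101]),('t',(596,40),[.125,-.16,.101]),('t',(620,228),[.016,-.16,.101]),('t',(60,297),[.016,.16,.101]),
('s',(653,110),[.125,.16,.101]),('s',(257,437),[.016,-.16,.101]),('s',(487,42),[.016,.16,.101])]
def f(q):
    e=[]
    for c,uv,P in pts:
        P=(T_station(q)@np.r_[P,1])[:3]
        d=t if c=='t' else s
        e+=list(proj(d,P)[0]-(c2t(*uv) if c=='t' else c2s(*uv)))
    return np.array(e)
r=least_squares(f,[.6,.05,.15]);q=r.x;print(q,r.fun.round(1))
W=deck(q);i=np.linalg.inv(W)
for nm,a,b in [('upL',(322,322),(337,178)),('dnL',(343,472),(210,157)),('upR',(517,297),(250,322)),('dnR',(535,447),(125,295))]:
    print(nm,(i@np.r_[tri([ray(t,c2t(*a)),ray(s,c2s(*b))]),1])[:3].round(4))
# rails check: draw
im=t['img'].copy()
def dr(d,im,P,col):
    for x in proj(d,np.array([(W@np.r_[p,1])[:3] for p in P])): cv2.circle(im,tuple(np.round(x).astype(int)),1,col,-1)
P=[(x,y,.008) for x in(-.052,.052) for y in np.linspace(-.14,.14,8)]
B=[(x,y,0) for x in(-.032,.032) for y in(-.088,-.016)]
out=[]
for d in(t,s):
    im=d['img'].copy();dr(d,im,P,(0,0,255));dr(d,im,B,(255,0,0));
    a=im[150:282,205:355] if d is t else im[190:322,275:425]
    out.append(cv2.resize(a,None,fx=2.6,fy=2.6,interpolation=cv2.INTER_NEAREST))
cv2.imwrite('pics/ov.png',np.hstack(out))
np.save('q.npy',q)
print('deck axes',W.round(3))
E
```

```text
houseBL [0.7085 0.2661 0.094 ]
houseFR [ 0.6413 -0.0621  0.0933]
houseFL [0.6017 0.2515 0.0984]
coverA upL [0.5862 0.104  0.1014]
coverB dnL [0.5042 0.0938 0.071 ]
cover upR [ 0.6003 -0.005   0.0963]
cover dnR [ 0.5192 -0.0144  0.0633]
lens1 [0.669  0.1508 0.1129]
lens2 [0.675  0.0762 0.1134]
[0.6055006  0.09085235 0.12732844] [-0.2 -0.9  0.6 -1.4  1.3 -1.1 -0.1  0.3  0.8 -1.8 -1.8 -0.5  0.1 -1. ]
upL [0.0435 0.0155 0.0112]
dnL [-0.0446  0.0158  0.0109]
upR [ 0.0419 -0.0944  0.0064]
dnR [-0.0461 -0.0935  0.0033]
deck axes [[ 0.932 -0.127 -0.339  0.551]
 [ 0.119  0.992 -0.043  0.084]
 [ 0.342  0.     0.94   0.076]
 [ 0.     0.     0.     1.   ]]
```

View pics/ov.png

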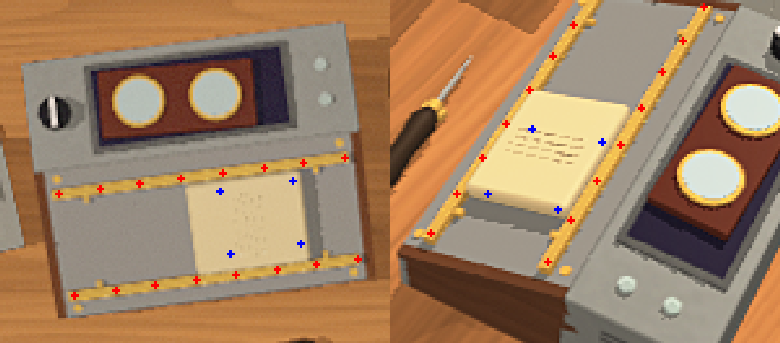

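```bash
cat >> h.py <<'E'
def rel(target_d, q=None):
    """target in deck coords (m): print tool-frame shift in cm, turn, deck position, force in deck axes"""
    q=np.load('q.npy') if q is None else q
    W=deck(q); s=ctrl.get_state(); Rt=R.from_rotvec(s['tool_rot']); p=s['position']
    G=R.from_matrix(W[:3,:3]@np.diag([-1,1,-1]))
    tw=(W@np.r_[target_d,1])[:3]
    print('t',s['time'],'deckpos mm',((np.linalg.inv(W)@np.r_[p,1])[:3]*1e3).round(1),'Fdeck',(W[:3,:3].T@s['ft_force']).round(1),'w',round(s['grip_width'],2))
    print('turn',(Rt.inv()*G).as_rotvec().round(4),'shift cm now',(Rt.inv().apply(tw-p)*100).round(2),'shift cm if aligned',(G.inv().apply(tw-p)*100).round(2),'world',tw.round(3))
E
python3 -c "
from h import *
rel([0,-.13,.12])"
```

```text
t 0.1 deckpos mm [-169.8  549.7  216.7] Fdeck [-0.2 -0.2  0. ] w 1.0
turn [-0.0927 -0.3414 -0.5164] shift cm now [-50.59 -49.31   3.37] shift cm if aligned [-16.98 -67.97   9.67] world [ 0.527 -0.05   0.189]
```

Call:
jog_arm(rows="0 0 0 -0.0185 -0.0683 -0.1033 1;0 0 0 -0.0185 -0.0683 -0.1033 1;0 0 0 -0.0185 -0.0683 -0.1033 1;0 0 0 -0.0185 -0.0683 -0.1033 1;0 0 0 -0.0185 -0.0683 -0.1033 1", force=20)

```text
time: 0.72
position: [0.2497, 0.5999, 0.222]
tool_rot: [-0.183, 2.785, 0.032]
ft_force: [0.3, -0.1, -0.0]
grip_width: 0.52
grip_force: 0.0
```

Call:
jog_arm(rows="-1.2 -4.8 0.6 0 0 0 1;-1.2 -4.8 0.6 0 0 0 1;-1.2 -4.8 0.6 0 0 0 1;-1.2 -4.8 0.6 0 0 0 1;-1.2 -4.8 0.6 0 0 0 1")

```text
time: 1.35
position: [0.347, 0.3686, 0.2142]
tool_rot: [-0.177, 2.787, 0.033]
ft_force: [0.0, 0.3, -0.5]
grip_width: 0.017
grip_force: 0.0
```

Call:
jog_arm(rows="-1.2 -4.8 0.6 0 0 0 1;-1.2 -4.8 0.6 0 0 0 1;-1.2 -4.8 0.6 0 0 0 1;-1.2 -4.8 0.6 0 0 0 1;0 0 0 0 0 0 1")

```text
time: 1.98
position: [0.4151, 0.2176, 0.2088]
tool_rot: [-0.161, 2.793, 0.029]
ft_force: [-0.0, 0.5, 0.1]
grip_width: 0.004
grip_force: 0.0
```

```bash
python3 -c "
from h import *
rel([0,-.13,.08])"
```

```text
t 1.975 deckpos mm [-65.7 149.9 165.2] Fdeck [0.  0.5 0.1] w 0.0
turn [-0.0032 -0.0047 -0.0117] shift cm now [ -6.94 -27.88   8.58] shift cm if aligned [ -6.57 -27.99   8.52] world [ 0.541 -0.048  0.151]
```

Call:
jog_arm(rows="-1.1 -4 0.6 0 0 -0.0117 1;-1.1 -4 0.6 0 -0.0047 0 1;-1.1 -4 0.6 -0.0032 0 0 1;-1.1 -4 0.6 0 0 0 1;-1.1 -4 0.6 0 0 0 1")

```text
time: 2.6
position: [0.5047, 0.0359, 0.1984]
tool_rot: [-0.198, 2.789, 0.035]
ft_force: [1.1, 0.5, 0.7]
grip_width: 0.001
grip_force: 0.0
```

Call:
jog_arm(rows="-1 -4 1 0 0 0 1;0 -4 1 0 0 0 1;0 0 0.5 0 0 0 1;0 0 0 0 0 0 1;0 0 0 0 0 0 1")

```text
time: 3.22
position: [0.5334, -0.0393, 0.1787]
tool_rot: [-0.199, 2.788, 0.035]
ft_force: [0.4, 0.1, 0.3]
grip_width: 0.007
grip_force: 0.0
```

```bash
python3 -c "
from h import *
rel([0,-.13,.04])
grab('top','t1');grab('scene','s1')
t=load('t1')['img'][150:282,205:355];s=load('s1')['img'][190:322,275:425]
cv2.imwrite('pics/v1.png',np.hstack([cv2.resize(a,None,fx=2.6,fy=2.6,interpolation=cv2.INTER_CUBIC) for a in(t,s)]))
"
```

```text
t 3.225 deckpos mm [   3.6 -119.9  108. ] Fdeck [0.5 0.  0.1] w 0.01
turn [ 0.0054 -0.0023  0.0143] shift cm now [ 0.36 -1.04  6.79] shift cm if aligned [ 0.36 -1.01  6.8 ] world [ 0.554 -0.047  0.114]
```

View pics/v1.png

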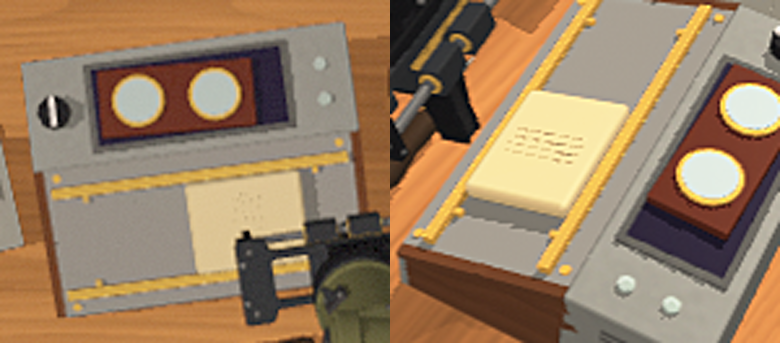

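The picture shows the gripper over the right end of the deck, with its body spanning about (240–390, 215–340) in the top crop. In the scene crop a finger is visible near (455,135). I'll check the projection of the TCP.

```bash
python3 -c "
from h import *
s=ctrl.get_state();M=R.from_rotvec(s['tool_rot']).as_matrix()
P=[s['position']+M@np.array(o) for o in([0,0,0],[0,.015,0],[0,-.015,0],[0,.015,-.05],[0,-.015,-.05],[0,.095,-.07],[0,-.095,-.07])]
print('top',((proj(load('t1'),P)-[205,150])*2.6).round());print('scene',((proj(load('s1'),P)-[275,190])*2.6+[390,0]).round())"
```

```text
top [[339. 234.]
 [323. 236.]
 [355. 231.]
 [328. 251.]
 [361. 246.]
 [239. 271.]
 [454. 239.]]
scene [[459. 132.]
 [469. 117.]
 [448. 147.]
 [446.  64.]
 [423.  95.]
 [493. -35.]
 [347. 162.]]
```

Call:
jog_arm(rows="0.36 -1 2 0.0054 -0.0023 0.0143 1;0 0 2.5 0 0 0 1;0 0 2.3 0 0 0 1;0 0 1.5 0 0 0 1;0 0 0 0 0 0 1")

```text
time: 3.95
position: [0.559, -0.0477, 0.0984]
tool_rot: [-0.174, 2.79, 0.031]
ft_force: [0.5, 0.2, 1.2]
grip_width: 0.007
grip_force: 0.0
```

```bash
python3 -c "
from h import *
rel([0,-.13,.005])"
```

```text
t 3.95 deckpos mm [  -1.  -131.5   24.2] Fdeck [0.9 0.1 0.9] w 0.01
turn [-0.0008 -0.002  -0.0024] shift cm now [-0.1   0.16  1.92] shift cm if aligned [-0.1   0.15  1.92] world [ 0.566 -0.045  0.081]
```

Now feeling down for the deck.

Call:
jog_arm(rows="0 0 0.7 0 0 0 1;0 0 0.5 0 0 0 1;0 0 0.2 0 0 0 1;0 0 0 0 0 0 1;0 0 0 0 0 0 1")

```text
time: 4.58
position: [0.5644, -0.0476, 0.0864]
tool_rot: [-0.173, 2.787, 0.03]
ft_force: [0.2, 0.6, -0.4]
grip_width: 0.006
grip_force: 0.0
```

Call:
jog_arm(rows="0 0 0.2 0 0 0 1;0 0 0 0 0 0 1;0 0 0 0 0 0 1")

```text
time: 4.95
position: [0.565, -0.0474, 0.0843]
tool_rot: [-0.173, 2.788, 0.03]
ft_force: [0.2, 0.4, 0.4]
grip_width: 0.007
grip_force: 0.0
```

Call:
jog_arm(rows="0 0 0.2 0 0 0 1;0 0 0 0 0 0 1;0 0 0 0 0 0 1")

```text
time: 5.32
position: [0.5657, -0.0473, 0.0824]
tool_rot: [-0.173, 2.788, 0.03]
ft_force: [0.1, 0.1, -0.7]
grip_width: 0.01
grip_force: 0.0
```

```bash
python3 -c "
from h import *
rel([0,-.13,.005])"
```

```text
t 5.325 deckpos mm [  -0.2 -132.     6.9] Fdeck [-0.1  0.1 -0.7] w 0.01
turn [-0.0011 -0.0001 -0.0029] shift cm now [-0.02  0.2   0.19] shift cm if aligned [-0.02  0.2   0.19] world [ 0.566 -0.045  0.081]
```

Call:
jog_arm(rows="0 0 0.2 0 0 0 1;0 0 0 0 0 0 1")

```text
time: 5.58
position: [0.5663, -0.0473, 0.0803]
tool_rot: [-0.173, 2.788, 0.03]
ft_force: [-0.0, -0.3, -0.5]
grip_width: 0.001
grip_force: 0.0
```

Call:
jog_arm(rows="0 0 0.15 0 0 0 1;0 0 0 0 0 0 1")

```text
time: 5.82
position: [0.5668, -0.0472, 0.079]
tool_rot: [-0.173, 2.788, 0.03]
ft_force: [-0.0, 0.5, -0.4]
grip_width: 0.008
grip_force: 0.0
```

Call:
jog_arm(rows="0 0 0.15 0 0 0 1;0 0 0 0 0 0 1")

```text
time: 6.08
position: [0.5673, -0.0472, 0.0776]
tool_rot: [-0.173, 2.788, 0.03]
ft_force: [0.4, -1.0, 0.6]
grip_width: 0.002
grip_force: 0.0
```

```bash
python3 -c "
from h import *
rel([0,-.13,.005])"
```

```text
t 6.075 deckpos mm [  -0.3 -132.     1.8] Fdeck [ 0.5 -1.1  0.5] w 0.0
turn [-0.0012 -0.0002 -0.003 ] shift cm now [-0.03  0.2  -0.32] shift cm if aligned [-0.03  0.2  -0.32] world [ 0.566 -0.045  0.081]
```

Call:
jog_arm(rows="0 0 0.15 0 0 0 1;0 0 0 0 0 0 1")

```text
time: 6.32
position: [0.5679, -0.0471, 0.0766]
tool_rot: [-0.173, 2.788, 0.031]
ft_force: [-2.6, -0.6, 4.2]
grip_width: 0.008
grip_force: 2.2
```

Call:
jog_arm(rows="0 0 0.15 0 0 0 1;0 0 0 0 0 0 1")

```text
time: 6.58
position: [0.568, -0.0471, 0.0765]
tool_rot: [-0.173, 2.788, 0.032]
ft_force: [-14.0, -0.3, 19.2]
grip_width: 0.007
grip_force: 11.0
```

```bash
python3 -c "
from h import *
rel([0,-.13,.005])"
```

```text
t 6.575 deckpos mm [  -0.  -132.1    0.6] Fdeck [-6.5  1.5 22.8] w 0.01
turn [-0.0001 -0.0005 -0.0034] shift cm now [-0.    0.21 -0.44] shift cm if aligned [-0.    0.21 -0.44] world [ 0.566 -0.045  0.081]
```

Call:
jog_arm(rows="0 0 -0.65 0 0 0 1;0 0.3 0 0 0 0 1;0 0.3 0 0 0 0 1;0 0.3 0 0 0 0 1;0 0 0 0 0 0 1")

```text
time: 7.2
position: [0.5649, -0.0379, 0.0807]
tool_rot: [-0.174, 2.788, 0.031]
ft_force: [-0.7, -0.3, -0.4]
grip_width: 0.009
grip_force: 0.0
```

Call:
jog_arm(rows="0 0.3 0 0 0 0 1;0 0.3 0 0 0 0 1;0 0.2 0 0 0 0 1;0 0 0 0 0 0 1")

```text
time: 7.7
position: [0.564, -0.0302, 0.081]
tool_rot: [-0.174, 2.788, 0.031]
ft_force: [-0.4, -0.4, 0.4]
grip_width: 0.005
grip_force: 0.0
```

Call:
jog_arm(rows="0 0.3 0 0 0 0 1;0 0.3 0 0 0 0 1;0 0.2 0 0 0 0 1;0 0 0 0 0 0 1")

```text
time: 8.2
position: [0.5631, -0.0222, 0.081]
tool_rot: [-0.174, 2.788, 0.031]
ft_force: [-0.6, 0.3, 0.0]
grip_width: 0.007
grip_force: 0.0
```

```bash
python3 -c "
from h import *
rel([0,-.028,.006])"
```

```text
t 8.2 deckpos mm [-1.000e-01 -1.067e+02  5.400e+00] Fdeck [-0.5  0.4  0.2] w 0.01
turn [-0.001   0.     -0.0025] shift cm now [ 0.01  7.87 -0.07] shift cm if aligned [-0.01  7.87 -0.06] world [0.553 0.056 0.082]
```

Call:
jog_arm(rows="0 0.2 0 0 0 0 1;0 0.2 0 0 0 0 1;0 0 0 0 0 0 1")

```text
time: 8.57
position: [0.5627, -0.019, 0.0811]
tool_rot: [-0.173, 2.787, 0.03]
ft_force: [0.6, -2.6, 1.1]
grip_width: 0.004
grip_force: 1.2
```

Call:
jog_arm(rows="0 0.2 0 0 0 0 1;0 0.2 0 0 0 0 1;0 0 0 0 0 0 1")

```text
time: 8.95
position: [0.5621, -0.0142, 0.081]
tool_rot: [-0.174, 2.788, 0.031]
ft_force: [0.2, -0.8, 0.4]
grip_width: 0.009
grip_force: 0.9
```

Call:
jog_arm(rows="0 0.2 0 0 0 0 1;0 0.2 0 0 0 0 1;0 0 0 0 0 0 1")

```text
time: 9.32
position: [0.5616, -0.0102, 0.081]
tool_rot: [-0.174, 2.788, 0.031]
ft_force: [0.3, -1.1, 0.8]
grip_width: 0.004
grip_force: 0.8
```

```bash
python3 -c "
from h import *
rel([0,-.028,.006])"
```

```text
t 9.325 deckpos mm [ -0.1 -94.6   5.4] Fdeck [ 0.4 -1.1  0.7] w 0.0
turn [-0.0008 -0.     -0.0026] shift cm now [ 0.01  6.66 -0.07] shift cm if aligned [-0.01  6.66 -0.06] world [0.553 0.056 0.082]
```

Call:
jog_arm(rows="0 0.5 0 0 0 0 1;0 0.5 0 0 0 0 1;0 0.5 0 0 0 0 1;0 0.5 0 0 0 0 1;0 0.5 0 0 0 0 1")

```text
time: 9.95
position: [0.5585, 0.0146, 0.081]
tool_rot: [-0.174, 2.788, 0.03]
ft_force: [0.3, -2.2, -0.4]
grip_width: 0.007
grip_force: 1.3
```

Call:
jog_arm(rows="0 0.5 0 0 0 0 1;0 0.5 0 0 0 0 1;0 0.5 0 0 0 0 1;0 0.5 0 0 0 0 1;0 0.5 0 0 0 0 1")

```text
time: 10.58
position: [0.5553, 0.0394, 0.081]
tool_rot: [-0.173, 2.788, 0.03]
ft_force: [0.9, -2.3, 0.8]
grip_width: 0.004
grip_force: 1.3
```

Call:
jog_arm(rows="0 0.5 0 0 0 0 1;0 0.5 0 0 0 0 1;0 0.5 0 0 0 0 1;0 0.5 0 0 0 0 1;0 0.4 0 0 0 0 1")

```text
time: 11.2
position: [0.5524, 0.0633, 0.081]
tool_rot: [-0.174, 2.788, 0.031]
ft_force: [-0.6, -3.1, 0.8]
grip_width: 0.005
grip_force: 1.3
```

Call:
jog_arm(rows="0 0 0 0 0 0 1;0 -0.2 0 0 0 0 1")

```text
time: 11.45
position: [0.5524, 0.0617, 0.0808]
tool_rot: [-0.175, 2.788, 0.031]
ft_force: [0.2, -0.7, 0.2]
grip_width: 0.005
grip_force: 0.0
```

```bash
python3 -c "
from h import *
rel([0,-.052,.006])
grab('top','t2');grab('scene','s2')
t=load('t2')['img'][150:282,205:355];s=load('s2')['img'][190:322,275:425]
cv2.imwrite('pics/v2.png',np.hstack([cv2.resize(a,None,fx=2.6,fy=2.6,interpolation=cv2.INTER_CUBIC) for a in(t,s)]))
"
```

```text
t 11.45 deckpos mm [ -0.1 -22.2   5.2] Fdeck [ 0.2 -0.7  0.1] w 0.0
turn [-0.0003 -0.0004 -0.0021] shift cm now [-0.02 -2.98 -0.08] shift cm if aligned [-0.01 -2.98 -0.08] world [0.556 0.032 0.082]
```

View pics/v2.png

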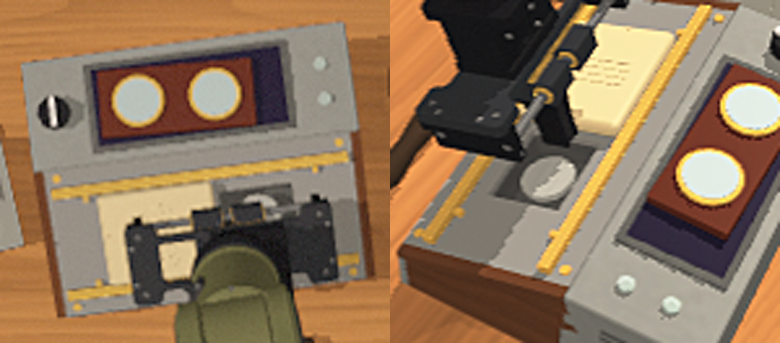

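The cover is pushed well aside, with its top at about (155,235) in the top crop. The button is bared at about (548,178) in the scene crop.

Call:
jog_arm(rows="0 -1 -0.2 0 0 0 1;0 -1 0 0 0 0 1;0 -1 0 0 0 0 1;0 0 0.2 0 0 0 1;0 0 0 0 0 0 1")

```text
time: 12.18
position: [0.5563, 0.0311, 0.0807]
tool_rot: [-0.173, 2.788, 0.031]
ft_force: [0.1, 0.3, 0.2]
grip_width: 0.008
grip_force: 0.0
```

```bash
python3 -c "
from h import *
W=deck(np.load('q.npy'));o,v=ray(load('s2'),(275+158.5/2.6-.5,190+178.5/2.6-.5))
i=np.linalg.inv(W);o=(i@np.r_[o,1])[:3];v=i[:3,:3]@v
for z in(-.001,-.012):print((o+v*(z-o[2])/v[2]).round(4))
rel([0,-.052,.001])"
```

```text
[ 0.0072 -0.06   -0.001 ]
[-0.0009 -0.0516 -0.012 ]
t 12.175 deckpos mm [ -0.2 -53.    5.1] Fdeck [0.2 0.3 0.2] w 0.01
turn [-0.0011 -0.0005 -0.0032] shift cm now [-0.02  0.1   0.41] shift cm if aligned [-0.02  0.1   0.41] world [0.558 0.032 0.077]
```

Call:
jog_arm(rows="0 0 0.2 0 0 0 1;0 0 0.2 0 0 0 1;0 0 0 0 0 0 1")

```text
time: 12.55
position: [0.5576, 0.0315, 0.0769]
tool_rot: [-0.174, 2.788, 0.03]
ft_force: [0.5, -0.2, 0.7]
grip_width: 0.004
grip_force: 0.0
```

Call:
jog_arm(rows="0 0 0.2 0 0 0 1;0 0 0 0 0 0 1")

```text
time: 12.8
position: [0.5583, 0.0314, 0.0752]
tool_rot: [-0.173, 2.788, 0.03]
ft_force: [0.3, 0.3, 0.3]
grip_width: 0.003
grip_force: 0.0
```

Call:
jog_arm(rows="0 0 0.2 0 0 0 1;0 0 0 0 0 0 1")

```text
time: 13.05
position: [0.559, 0.0314, 0.0733]
tool_rot: [-0.173, 2.788, 0.03]
ft_force: [-1.2, -0.2, -0.1]
grip_width: 0.008
grip_force: 0.0
```

Call:
jog_arm(rows="0 0 0.2 0 0 0 1;0 0 0 0 0 0 1")

```text
time: 13.3
position: [0.5597, 0.0315, 0.0714]
tool_rot: [-0.173, 2.788, 0.03]
ft_force: [0.6, 0.7, 0.3]
grip_width: 0.006
grip_force: 0.0
```

```bash
python3 -c "
from h import *
rel([0,-.052,.001])"
```

```text
t 13.3 deckpos mm [ -0.1 -53.   -4.9] Fdeck [0.8 0.6 0. ] w 0.01
turn [-0.0012 -0.0003 -0.0029] shift cm now [-0.01  0.1  -0.59] shift cm if aligned [-0.01  0.1  -0.59] world [0.558 0.032 0.077]
```

Call:
jog_arm(rows="0 0 0.2 0 0 0 1;0 0 0 0 0 0 1;0 0 0 0 0 0 1")

```text
time: 13.68
position: [0.5605, 0.0316, 0.0697]
tool_rot: [-0.173, 2.788, 0.03]
ft_force: [-0.6, -0.5, 0.6]
grip_width: 0.007
grip_force: 0.0
```

Call:
jog_arm(rows="0 0 0.2 0 0 0 1;0 0 0 0 0 0 1;0 0 0 0 0 0 1")

```text
time: 14.05
position: [0.5613, 0.0317, 0.068]
tool_rot: [-0.173, 2.787, 0.031]
ft_force: [-1.8, -0.6, 3.1]
grip_width: 0.004
grip_force: 1.3
```

Call:
jog_arm(rows="0 0 0.2 0 0 0 1;0 0 0 0 0 0 1;0 0 0 0 0 0 1")

```text
time: 14.42
position: [0.562, 0.0318, 0.0661]
tool_rot: [-0.173, 2.787, 0.03]
ft_force: [-2.0, -0.0, 3.6]
grip_width: 0.009
grip_force: 2.0
```

```bash
python3 -c "
from h import *
rel([0,-.052,.001])"
```

```text
t 14.425 deckpos mm [  0.2 -53.1 -10.6] Fdeck [-0.7  0.2  4.1] w 0.01
turn [-0.0012  0.0003 -0.003 ] shift cm now [ 0.02  0.11 -1.16] shift cm if aligned [ 0.02  0.11 -1.16] world [0.558 0.032 0.077]
```

Call:
jog_arm(rows="0 0 0.2 0 0 0 1;0 0 0 0 0 0 1")

```text
time: 14.68
position: [0.5627, 0.0319, 0.0642]
tool_rot: [-0.173, 2.787, 0.03]
ft_force: [-2.4, -0.9, 5.1]
grip_width: 0.009
grip_force: 2.8
```

Call:
jog_arm(rows="0 0 0.2 0 0 0 1;0 0 0 0 0 0 1")

```text
time: 14.92
position: [0.5633, 0.0319, 0.0626]
tool_rot: [-0.173, 2.788, 0.031]
ft_force: [-4.1, -0.8, 6.7]
grip_width: 0.006
grip_force: 4.0
```

Call:
jog_arm(rows="0 0 0.1 0 0 0 1;0 0 0 0 0 0 1")

```text
time: 15.18
position: [0.5634, 0.032, 0.0624]
tool_rot: [-0.173, 2.788, 0.031]
ft_force: [-10.7, -0.1, 16.5]
grip_width: 0.005
grip_force: 9.5
```

```bash
python3 -c "
from h import *
rel([0,-.052,.001])"
```

```text
t 15.175 deckpos mm [  0.3 -53.1 -14.6] Fdeck [-4.3  1.2 19.1] w 0.01
turn [-0.0008 -0.0002 -0.0033] shift cm now [ 0.03  0.11 -1.56] shift cm if aligned [ 0.03  0.11 -1.56] world [0.558 0.032 0.077]
```

Bottomed on the hard stop at 19 N. I'll hold for well over a second.

Call:
jog_arm(rows="0 0 -0.03 0 0 0 1;0 0 0 0 0 0 1;0 0 0 0 0 0 1;0 0 0 0 0 0 1;0 0 0 0 0 0 1")

```text
time: 15.8
position: [0.5634, 0.032, 0.0625]
tool_rot: [-0.173, 2.788, 0.031]
ft_force: [-7.7, -0.4, 14.1]
grip_width: 0.007
grip_force: 7.7
```

Call:
jog_arm(rows="0 0 0 0 0 0 1;0 0 0 0 0 0 1;0 0 0 0 0 0 1;0 0 0 0 0 0 1;0 0 0 0 0 0 1")

```text
time: 16.42
position: [0.5634, 0.032, 0.0625]
tool_rot: [-0.173, 2.788, 0.031]
ft_force: [-8.1, -1.4, 13.7]
grip_width: 0.008
grip_force: 7.7
```

Call:
jog_arm(rows="0 0 -0.5 0 0 0 1;0 0 -0.7 0 0 0 1;0 0 -1.5 0 0 0 1;0 0 -2.5 0 0 0 1;0 0 0 0 0 0 1")

```text
time: 17.05
position: [0.5467, 0.0299, 0.1127]
tool_rot: [-0.173, 2.784, 0.031]
ft_force: [0.3, -0.2, 0.0]
grip_width: 0.009
grip_force: 0.0
```

```bash
python3 -c "
from h import *
rel([0,.128,.036])"
```

```text
t 17.05 deckpos mm [  1.7 -53.   38.4] Fdeck [ 0.2 -0.2 -0. ] w 0.01
turn [-0.0009  0.0039 -0.003 ] shift cm now [ 0.23 18.1   0.22] shift cm if aligned [ 0.17 18.1   0.24] world [0.523 0.209 0.11 ]
```

Call:
jog_arm(rows="0.2 3.6 0 0 0.0039 0 1;0 3.6 0 0 0 0 1;0 3.6 0 0 0 0 1;0 3.6 0 0 0 0 1;0 3.6 0 0 0 0 1")

```text
time: 17.68
position: [0.5209, 0.2092, 0.1088]
tool_rot: [-0.174, 2.793, 0.03]
ft_force: [0.6, 0.6, -0.2]
grip_width: 0.006
grip_force: 0.0
```

Call:
jog_arm(rows="0 0 0 0 0 0 1")

```text
time: 17.8
position: [0.5205, 0.2115, 0.109]
tool_rot: [-0.182, 2.792, 0.032]
ft_force: [-0.9, -0.6, 1.1]
grip_width: 0.006
grip_force: 0.0
```

```bash
python3 -c "
from h import *
rel([0,.130,.006])
grab('top','t3');grab('scene','s3')
t=load('t3')['img'][150:282,205:355];s=load('s3')['img'][160:292,295:445]
cv2.imwrite('pics/v3.png',np.hstack([cv2.resize(a,None,fx=2.6,fy=2.6,interpolation=cv2.INTER_CUBIC) for a in(t,s)]))
"
```

```text
t 17.8 deckpos mm [ -2.4 130.5  35.9] Fdeck [-0.6 -0.5  1.4] w 0.01
turn [ 0.0011 -0.0048  0.0023] shift cm now [-0.25 -0.05  2.99] shift cm if aligned [-0.24 -0.05  2.99] world [0.533 0.213 0.082]
```

View pics/v3.png

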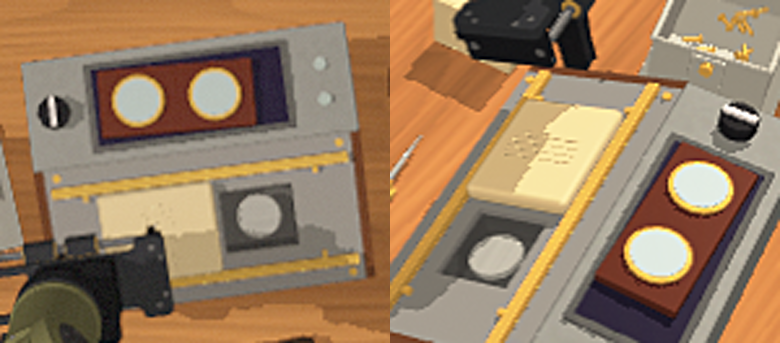

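The well and button are clear, at about (258,215) in the top crop. The cover's left edge is at about x=98 px there, with around 40 mm of free deck to its left, so I'll descend here.

Call:
jog_arm(rows="-0.24 0 0.8 0.0011 -0.0048 0.0023 1;0 -0.05 0.8 0 0 0 1;0 0 0.7 0 0 0 1;0 0 0.4 0 0 0 1;0 0 0 0 0 0 1")

```text
time: 18.52
position: [0.5329, 0.2088, 0.0846]
tool_rot: [-0.17, 2.788, 0.029]
ft_force: [-0.1, -0.4, 0.5]
grip_width: 0.005
grip_force: 0.0
```

```bash
python3 -c "
from h import *
rel([0,.130,.0055])"
```

```text
t 18.525 deckpos mm [  0.6 126.3   9. ] Fdeck [ 0.1 -0.4  0.5] w 0.0
turn [-0.0026  0.0001 -0.0053] shift cm now [0.06 0.38 0.35] shift cm if aligned [0.06 0.37 0.35] world [0.533 0.213 0.081]
```

Call:
jog_arm(rows="0 0 0.35 0 0 -0.005 1;0 -0.4 0 0 0 0 1;0 -0.3 0 0 0 0 1;0 -0.3 0 0 0 0 1;0 0 0 0 0 0 1")

```text
time: 19.15
position: [0.5356, 0.1989, 0.082]
tool_rot: [-0.176, 2.786, 0.028]
ft_force: [-0.2, 0.4, -1.7]
grip_width: 0.007
grip_force: 0.0
```

Call:
jog_arm(rows="0 -0.2 0 0 0 0 1;0 -0.2 0 0 0 0 1;0 0 0 0 0 0 1")

```text
time: 19.52
position: [0.536, 0.1951, 0.0819]
tool_rot: [-0.176, 2.787, 0.028]
ft_force: [-1.4, -0.5, -0.6]
grip_width: 0.004
grip_force: 0.0
```

Call:
jog_arm(rows="0 -0.2 0 0 0 0 1;0 -0.2 0 0 0 0 1;0 0 0 0 0 0 1")

```text
time: 19.9
position: [0.5364, 0.1918, 0.0819]
tool_rot: [-0.177, 2.786, 0.029]
ft_force: [-0.1, 1.8, -1.1]
grip_width: 0.008
grip_force: 1.1
```

Call:
jog_arm(rows="0 -0.2 0 0 0 0 1;0 -0.2 0 0 0 0 1;0 0 0 0 0 0 1")

```text
time: 20.27
position: [0.537, 0.1871, 0.0819]
tool_rot: [-0.176, 2.787, 0.028]
ft_force: [-1.1, 1.9, -0.2]
grip_width: 0.006
grip_force: 1.0
```

```bash
python3 -c "
from h import *
rel([0,.03,.0055])"
```

```text
t 20.275 deckpos mm [  0.9 104.2   5.9] Fdeck [-0.8  2.   0.1] w 0.01
turn [-0.0025  0.0008 -0.0005] shift cm now [ 0.09 -7.42  0.06] shift cm if aligned [ 0.09 -7.42  0.04] world [0.546 0.113 0.081]
```

Call:
jog_arm(rows="0 -0.6 0 0 0 0 1;0 -0.6 0 0 0 0 1;0 -0.6 0 0 0 0 1;0 -0.6 0 0 0 0 1;0 -0.6 0 0 0 0 1")

```text
time: 20.9
position: [0.5408, 0.1571, 0.0819]
tool_rot: [-0.177, 2.787, 0.028]
ft_force: [-0.4, 2.7, -0.6]
grip_width: 0.006
grip_force: 1.3
```

Call:
jog_arm(rows="0 -0.6 0 0 0 0 1;0 -0.6 0 0 0 0 1;0 -0.6 0 0 0 0 1;0 -0.6 0 0 0 0 1;0 -0.6 0 0 0 0 1")

```text
time: 21.52
position: [0.5445, 0.1274, 0.0819]
tool_rot: [-0.177, 2.787, 0.028]
ft_force: [0.2, 2.0, -1.5]
grip_width: 0.009
grip_force: 1.3
```

Call:
jog_arm(rows="0 -0.5 0 0 0 0 1;0 -0.5 0 0 0 0 1;0 -0.4 0 0 0 0 1;0 0 0 0 0 0 1")

```text
time: 22.02
position: [0.5465, 0.113, 0.0821]
tool_rot: [-0.176, 2.787, 0.027]
ft_force: [-0.2, 0.5, -0.6]
grip_width: 0.008
grip_force: 0.1
```

```bash
python3 -c "
from h import *
rel([0,.0126,.0055])"
```

```text
t 22.025 deckpos mm [ 1.  29.5  6.1] Fdeck [-0.3  0.5 -0.5] w 0.01
turn [-0.0032  0.0009 -0.0009] shift cm now [ 0.09 -1.69  0.07] shift cm if aligned [ 0.1  -1.69  0.06] world [0.548 0.096 0.081]
```

Call:
jog_arm(rows="0 -0.3 0 0 0 0 1;0 -0.3 0 0 0 0 1;0 -0.3 0 0 0 0 1;0 -0.2 0 0 0 0 1;0 0 0 0 0 0 1")

```text
time: 22.65
position: [0.5478, 0.1026, 0.0821]
tool_rot: [-0.176, 2.786, 0.028]
ft_force: [0.5, 0.8, -0.1]
grip_width: 0.003
grip_force: 0.7
```

Call:
jog_arm(rows="0 -0.15 0 0 0 0 1;0 0 0 0 0 0 1")

```text
time: 22.9
position: [0.548, 0.1015, 0.0821]
tool_rot: [-0.177, 2.786, 0.028]
ft_force: [-0.2, 2.1, 0.2]
grip_width: 0.006
grip_force: 0.9
```

Call:
jog_arm(rows="0 -0.15 0 0 0 0 1;0 0 0 0 0 0 1")

```text
time: 23.15
position: [0.5481, 0.1, 0.0821]
tool_rot: [-0.177, 2.786, 0.028]
ft_force: [0.3, 2.3, -1.2]
grip_width: 0.002
grip_force: 1.0
```

Call:
jog_arm(rows="0 -0.1 0 0 0 0 1;0 0 0 0 0 0 1")

```text
time: 23.4
position: [0.5483, 0.099, 0.0821]
tool_rot: [-0.177, 2.786, 0.028]
ft_force: [-0.6, 2.9, -1.0]
grip_width: 0.008
grip_force: 1.1
```

```bash
python3 -c "
from h import *
rel([0,.0126,.0055])"
```

```text
t 23.4 deckpos mm [ 0.9 15.3  6.2] Fdeck [-0.6  3.  -0.8] w 0.01
turn [-0.0023  0.0009 -0.0003] shift cm now [ 0.09 -0.27  0.07] shift cm if aligned [ 0.09 -0.27  0.07] world [0.548 0.096 0.081]
```

Call:
jog_arm(rows="0 -0.1 0 0 0 0 1;0 0 0 0 0 0 1")

```text
time: 23.65
position: [0.5484, 0.098, 0.0821]
tool_rot: [-0.177, 2.786, 0.028]
ft_force: [-0.7, 1.5, -0.6]
grip_width: 0.004
grip_force: 1.1
```

Call:
jog_arm(rows="0 -0.1 0 0 0 0 1;0 0 0 0 0 0 1")

```text
time: 23.9
position: [0.5486, 0.097, 0.0821]
tool_rot: [-0.177, 2.786, 0.028]
ft_force: [0.2, 1.5, 0.2]
grip_width: 0.007
grip_force: 1.1
```

Call:
jog_arm(rows="0 -0.1 0 0 0 0 1;0 0 0 0 0 0 1")

```text
time: 24.15
position: [0.5486, 0.0966, 0.0821]
tool_rot: [-0.177, 2.786, 0.029]
ft_force: [-0.1, 3.8, -0.0]
grip_width: 0.004
grip_force: 2.1
```

Call:
jog_arm(rows="0 -0.07 0 0 0 0 1;0 0 0 0 0 0 1")

```text
time: 24.4
position: [0.5486, 0.0966, 0.0821]
tool_rot: [-0.178, 2.786, 0.03]
ft_force: [-1.5, 5.3, 0.6]
grip_width: 0.01
grip_force: 2.9
```

The cover is firmly at its stop, where I predicted it. Backing off and lifting away.

Call:
jog_arm(rows="0 0.3 0 0 0 0 1;0 0.8 0 0 0 0 1;0 0 -1.5 0 0 0 1;0 0 -4 0 0 0 1;0 0 -5 0 0 0 1")

```text
time: 25.02
position: [0.5105, 0.1013, 0.1817]
tool_rot: [-0.176, 2.788, 0.027]
ft_force: [1.9, 0.1, 0.9]
grip_width: 0.004
grip_force: 0.0
```

Call:
jog_arm(rows="4 3 -1 0 0 0 1;4 3 -1 0 0 0 1;0 0 0 0 0 0 1;0 0 0 0 0 0 1;0 0 0 0 0 0 1")

```text
time: 25.65
position: [0.4335, 0.1548, 0.1689]
tool_rot: [-0.173, 2.793, 0.024]
ft_force: [-0.6, 0.3, -0.5]
grip_width: 0.005
grip_force: 0.0
```

```bash
python3 -c "
from h import *
rel([0,.0126,.0055])
grab('top','t4');grab('scene','s4')
t=load('t4')['img'][150:282,205:355];s=load('s4')['img'][190:322,275:425]
cv2.imwrite('pics/v4.png',np.hstack([cv2.resize(a,None,fx=2.6,fy=2.6,interpolation=cv2.INTER_CUBIC) for a in(t,s)]))
"
```

```text
t 25.65 deckpos mm [-69.7  85.3 124.2] Fdeck [-0.7  0.4 -0.2] w 0.0
turn [-0.0055 -0.0055 -0.0025] shift cm now [-7.05 -7.19 11.87] shift cm if aligned [-6.97 -7.27 11.87] world [0.548 0.096 0.081]
```

View pics/v4.png

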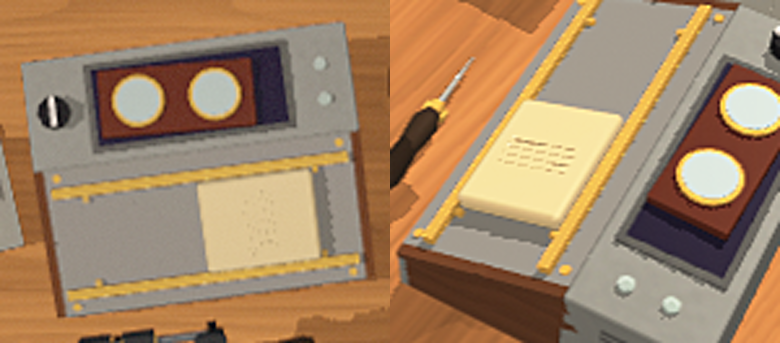

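The cover's right edge is at the right-hand stop pins, near (320,255) in the top crop. The lens mount hasn't moved and the arm is clear of everything.

```bash
python3 -c "
from bench import ticket
print(ticket.close_job())"
```

```text
the job is handed in; nothing more can be done
None
```

I opened the cover to about 95 mm, held the button on its stop for over a second at about 20 N or less, and slid the cover back to its closed stop. The lens mount looks unmoved in the last picture, and the job was handed in at about 26 s with no verdict shown.

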